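Power up the washer in the right order

ROBOT

A 7-joint arm with a two-finger parallel gripper is mounted at the origin on the work surface. World frame = base frame: x ahead of the robot, y to its left, z up, the work surface at z = 0. Lengths are in mm, angles in rad, forces in N, time in s.
With the tool pointing down it reaches from about 400 to 850 mm from the base axis. Payload 4.5 kg.
Tool frame: the origin (TCP) lies at the very end of the fingers, on their centre line; the grasp point (between the pads) lies 19 mm behind it; y points along the fingers, z is the direction in which the jaws open and shut, and the axes are right-handed (so a half turn about y gives the same grasp; the last joint's range is limited). The gripper opens to 88 mm and grips with 3 to 60 N. Pads are 18 mm wide; open, the fingers measure 123 mm over their backs; the gripper's body (75 mm by 187 mm) begins 45 mm behind the grasp point.
Start: joints at [0.034, 0.689, -0.195, 1.565, 0.157, 0.902, -0.215], TCP at [625.023, 0.026, 238.743] pointing down, gripper open.
Joint ranges: [-3.01, 3.01], [-0.46, 2.08], [-1.47, 1.51], [0.13, 2.56], [-1, 4.14], [0.04, 2.09], [-2.66, 2.66]. Speed limits (rad/s): [2.57, 2.57, 3.14, 3.14, 3.14, 3.14, 3.14].

INTERFACE

Orientations are given as a 3x3 rotation matrix whose columns are the frame's x, y, z axes.
In Python, from station import arm gives the robot as it stands.
- The arm moves only by the tool jog_arm, never from a script. Its argument "series" is a list that holds one entry, the list of rows, each a list of 7 numbers: the shift along the tool's x, y, z in m, then the turn, a rotation vector about the tool's x, y, z in rad, then the finger opening in m, from 0 to 0.0881. In form: [[[x, y, z, rx, ry, rz, gripper], ...]]. A call has 1 to 5 rows; each row is the pose to reach, as a shift and turn from the pose commanded when the call began, along the tool's axes at that moment; what a row does not reach only later rows make up. A row lasts 1/10 s, in which the tool goes at most 50 mm and 8.59 degrees, less where a joint would pass 70% of its speed; a pose out of reach is approached as far as the arm can. A call with a gripper value outside its range is refused whole. The fingers move at their own pace and stop on an object; the grip force is fixed at half the most. Time passes only in rows, so rows that repeat a pose let the fingers close. It gives the time, the measured TCP pose, the force and the opening at its end, in the units of the state.
- arm.sense(): the state, without advancing time (a new reading comes with each control period).
- arm.camera(name): name is "scene" or "side" or "wrist"; returns the picture (420x560x3 uint8, red, green, blue); there is no depth.
- arm.camera_params(name): a dict with "fx", "fy", "cx", "cy" (pixels), "dist" ([k1, k2, p1, p2, k3] as OpenCV has them; the pictures are not rectified), "R" (3x3) and "t" (3): a world point X has camera coordinates R X + t. Camera axes: x right, y down, z forward; pixel columns grow to the right and rows downward; lengths in mm; the calibration is good to about 2 mm. A picture is of the moment at which its call begins: read the wrist's pose just before it. camera_params takes no time and is no camera call; for the wrist camera it gives the pose at the moment of the call.
- arm.job_done(): hands the job in, once; it reports no verdict.
Trained networks look in the newest picture that a camera, given by its name, has taken for a name from the list of things; names that differ only in an ending like _2 or _b are one class to them, and where a whole thing is asked for, a point or a joint stands for the part that bears it (a point fixed in the world has none). Each returns a list of dicts, best first, with "score" (0 to 1); they miss things now and then, are a little off and sometimes report something else, mostly with a low value. They report only what shows in the picture. A call takes as long as a camera call. They do not tell look-alikes from the thing itself.
- arm.silhouettes(query, camera): "mask" (420x560 bool, what is visible of it) and "extent" ([centre column, centre row, width, height] in pixels, round what is visible of it).
The state is a dict: "clock": time; "q": joint angles; "dq": joint speeds; "tau": joint torques, N m; "tool_pos": TCP position; "eef_rot": TCP orientation; "ft_force": force on the tool from outside, world axes, zero at the start; "wrist_torque": the same for the moment, N m; "finger_gap": finger opening in mm.
Only numpy, scipy, OpenCV 4.12 (cv2) and the standard library are available. Lean on these libraries where they do the work, as an engineer would, in place of code of your own. Each camera call takes 0.05 s, during which the arm holds its last target. There are 200 camera calls.

TASK

Get the washing machine started by pressing three controls on the shelf in this order: first press down the raised end of the wide rocker on the square box until it is fully over, then do the same with the narrow rocker on the oblong box with the plug in it, and last press the round key of the keypad fully in and hold it in for about two seconds. Only press: do not lift or shift the keypad, do not press its small square key, and leave the bottles, tub and scraper where they are. Finish with both rockers over and the round key let out again.

Things in the scene. Friction and masses are not known exactly. Their poses are not given: they have to be found in the camera images.
- main_box: square white mains switch box screwed to the shelf, 92 x 92 x 36 high (mm). Origin: centre of its underside; z up, x towards the rocker end that starts raised. A grey wide rocker, 60 long (x) x 48 wide (y), sits in the middle of the top, hinged about y at box-top height. A cable gland 14 long sticks out of the +x side.
- main_rocker (a joint): tilt of the wide rocker, rad: 0 = off, 0.34 = stop, fully over to on. Its top is a shallow V of two flat halves: off, the +x half slopes up to about 18 mm over the box top and the -x half is level 8 mm over it; on, the other way round. Starts between 0 and 0.05. Friction, no spring: it stays where it is left; pressed near the raised end it turns at about 2 to 4 N.
- main_press (a point): point on the upper face of the wide rocker, 21 mm from its hinge towards the raised (+x) end and midway across; about 15 mm over the box top when off, 8 when fully over; moves with the rocker.
- socket_box: oblong white socket box screwed to the shelf, 92 (x) x 130 (y) x 36 high (mm). Origin: centre of its underside; z up, x towards the rocker end that starts raised. A grey narrow rocker, 48 long (x) x 20 wide, sits 38 towards +y of the centre, hinged about y at box-top height. A square plug, 48 x 48, 22 over the box top, is in it 32 towards -y; its cable drops down the +x side.
- socket_rocker (a joint): tilt of the narrow rocker, rad: 0 = off, 0.38 = stop, fully over to on. Its top is a shallow V of two flat halves: off, the +x half slopes up to about 17 mm over the box top and the -x half is level 8 mm over it; on, the other way round. Starts between 0 and 0.05. Friction, no spring: it stays where it is left; turns at about 2 to 5 N near the raised end.
- socket_press (a point): point on the upper face of the narrow rocker, 16 mm from its hinge towards the raised (+x) end and midway across; about 14 mm over the box top when off, 8 when fully over; moves with the rocker.
- keypad: white wireless keypad lying loose on the shelf, 72 (x) x 112 (y) x 22 high (mm), about 0.35 kg, origin at the centre of its underside, z up. A grey round key, 30 across, is 28 mm towards +y of its centre and a small grey square key, 14 x 14, 32 mm towards -y; both stand 8 mm proud of the top.
- start_key (a joint): how far the round key is pressed in, m: 0 = out, 0.005 = fully in. Spring: 2 N to start, 4.5 N fully in; comes back out when let go.
- start_key_top (a point): centre of the upper face of the round key, 30 mm over the shelf when out; moves with the key.
- cancel_key (a joint): how far the small square key is pressed in, m: 0 = out, 0.005 = fully in; to be left alone.
- jug: closed blue detergent jug, 85 x 140 and 234 high (mm), loose, to be left alone; origin at the centre of its underside.
- spray: white spray bottle, 68 across and 210 high (mm), loose, to be left alone; origin at the centre of its underside.
- peg_tub: round green tub with its flip-top lid shut, 136 across and 112 high (mm), loose, to be left alone; origin at the centre of its underside.
- scraper: flat aluminium lint scraper lying on the shelf, handle 24 wide along -y, head 95 wide at +y, 160 long, 16 high (mm), loose, to be left alone; origin on its underside where handle meets head.
Mind the look-alikes: they are no part of the job. What is shaped like the keypad but red or turquoise is not meant.

How it is judged (in metres and radians):
On the way, in this order (a step that is already met when the one before it is completed fails the run):
1. the wide rocker is pressed fully over (value of joint main_rocker above 0.27 rad), for 0.2 s.
2. then the narrow rocker is pressed fully over (value of joint main_rocker above 0.27 rad and value of joint socket_rocker above 0.3 rad), for 0.2 s.
3. then the round key is held in for over a second (all of step 2 and value of joint start_key above 0.0033 m), for 1.2 s.
At the end, for the whole second after the job is handed in: the wide rocker reads over 0.27 of 0.34 rad and the narrow one over 0.30 of 0.38; the round key is out (within 1 mm) after having been in by more than 3.3 mm for 1.2 s; the square key is out; the keypad lies flat and at rest; keypad and bystanders are within 30 mm of where they started (all of step 2 and value of joint each of start_key, cancel_key below 0.001 m and linear speed of keypad below 0.02 m/s and angle between keypad's own z axis and vertical below 0.05 rad and distance of each of jug, spray, peg_tub, scraper, keypad from where it was at the start of the episode below 0.03 m); the robot touches nothing.
It fails at once if the narrow rocker is pressed over before the wide one (value of joint socket_rocker above 0.19 rad and value of joint main_rocker below 0.17 rad).
It fails at once if the round key is pressed before both rockers are over (value of joint start_key above 0.0025 m and (value of joint main_rocker below 0.17 rad or value of joint socket_rocker below 0.19 rad)).
It fails at once if the small square key is pressed (value of joint cancel_key above 0.002 m).
It fails at once if the keypad is lifted, tipped or shifted by more than 30 mm (distance of keypad from where it was at the start of the episode above 0.03 m or height (world z) of keypad above 0.01 m or angle between keypad's own z axis and vertical above 0.2 rad).
It fails at once if a bystander (jug, spray bottle, tub or scraper) is moved by more than 30 mm or tipped (distance of any of jug, spray, peg_tub, scraper from where it was at the start of the episode above 0.03 m or angle between any of jug, spray, peg_tub, scraper's own z axis and vertical above 0.3 rad).
It also fails if it takes over 58 s, if anything falls off the work surface, if the arm or the gripper's body presses on something with over 40 N, if the wrist force passes 120 N, or if a joint passes its speed limit or range.

## Working session

There is one attempt and no reset: what is moved stays moved. The work goes in short steps, Python scripts to look and compute and a tool call to move; the robot and the scene stay as the last step left them, time stands still between calls to the robot, and variables do not carry over. Pictures are saved under pics/ and viewed, about 8 in all and at most 12, crops included, and the job is handed in when it is done.

Besides the shell and the picture viewer there is one more tool, called by a JSON object that holds its "fn" and its "kwargs". jog_arm: Moves the arm, as the interface text tells. Its arguments: {"type":"object","properties":{"series":{"type":"array"}},"required":["series"]}

```bash
mkdir -p pics; cat > h.py <<'E'
import numpy as np, cv2
from station import arm
def K(p): return np.array([[p['fx'],0,p['cx']],[0,p['fy'],p['cy']],[0,0,1.]])
def ray(p,uv):
    n=cv2.undistortPoints(np.array([[uv]],float),K(p),np.array(p['dist'],float))[0,0]
    R=np.array(p['R']);t=np.array(p['t']);return -R.T@t, R.T@np.array([n[0],n[1],1.])
def onz(p,uv,z):
    c,d=ray(p,uv);return c+d*(z-c[2])/d[2]
def proj(p,X):
    R=np.array(p['R'],float);return cv2.projectPoints(np.array(X,float).reshape(-1,3),cv2.Rodrigues(R)[0],np.array(p['t'],float),K(p),np.array(p['dist'],float))[0][:,0]
def save(n,im): cv2.imwrite('pics/'+n+'.png',cv2.cvtColor(np.ascontiguousarray(im),cv2.COLOR_RGB2BGR))
E
python3 - <<'E'
from h import *
a=arm.camera('scene');b=arm.camera('side')
save('scene',a);save('side',b)
s=arm.sense();print(s['clock'],s['tool_pos'],np.round(s['eef_rot'],3).tolist(),s['ft_force'],s['finger_gap'])
for c in('scene','side'):
    p=arm.camera_params(c)
    for q in('main_box','main_rocker','socket_box','socket_rocker','keypad','start_key','cancel_key'):
        for r in arm.silhouettes(q,c)[:3]:
            e=r['extent'];ys,xs=np.nonzero(r['mask']);z={'main_box':36,'socket_box':36,'main_rocker':46,'socket_rocker':46,'keypad':22}.get(q,30)
            m=(xs.mean(),ys.mean()) if len(xs) else e[:2]
            print(c,q,round(r['score'],2),np.round(e),np.round(m,1),np.round(onz(p,m,z)))
E
```

```text
0.1 [ 6.24451561e+02 -3.04402941e-02  2.38035727e+02] [[0.0, -0.002, 1.0], [-1.0, -0.0, 0.0], [0.0, -1.0, -0.002]] [-0.19101757  1.12772564  1.27796104] 88.04531772314955
scene main_box 0.85 [280. 230.  41.  36.] [278.7 230. ] [575.   0.  36.]
scene main_rocker 0.68 [281. 227.  20.  18.] [278.9 224.8] [564.  -4.  46.]
scene socket_box 0.84 [342. 262.  52.  42.] [344.  260.8] [597. 209.  36.]
scene socket_rocker 0.56 [235. 201.   6.   7.] [234.8 200.1] [ 532. -172.   46.]
scene keypad 0.93 [192. 236.  38.  34.] [192.6 233.1] [ 687. -226.   22.]
scene keypad 0.9 [225. 203.  40.  23.] [226.1 201.9] [ 530. -207.   22.]
scene keypad 0.3 [341. 261.  54.  44.] [343.6 261.5] [588. 207.  22.]
scene start_key 0.44 [236. 201.   9.   8.] [235.2 200.2] [ 518. -181.   30.]
side main_box 0.77 [277. 228.  36.  30.] [277.4 224.7] [550. -25.  36.]
side main_rocker 0.61 [278. 221.  23.  16.] [278.1 219.3] [559. -13.  46.]
side keypad 0.86 [351. 261.  33.  30.] [348.  259.6] [ 672. -243.   22.]
side keypad 0.78 [250. 300.  40.  26.] [250.1 298.7] [ 355. -219.   22.]
side keypad 0.76 [300. 277.  42.  38.] [299.4 275.9] [ 514. -221.   22.]
side start_key 0.65 [353. 264.  10.   7.] [350.4 263.4] [ 665. -262.   30.]
side start_key 0.51 [241. 298.   7.  12.] [240.5 296.4] [ 333. -204.   30.]
side start_key 0.45 [249. 173.  11.  10.] [247.9 174. ] [579. 249.  30.]
```

View pics/scene.png

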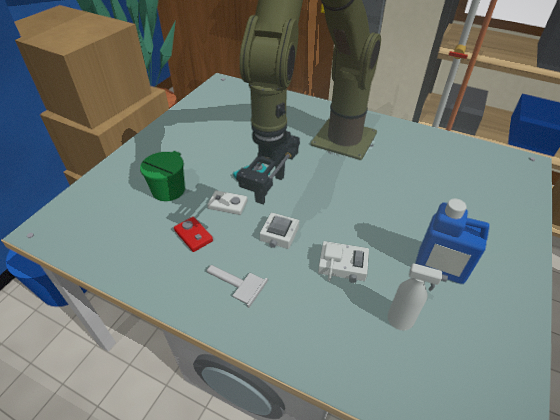

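View pics/side.png

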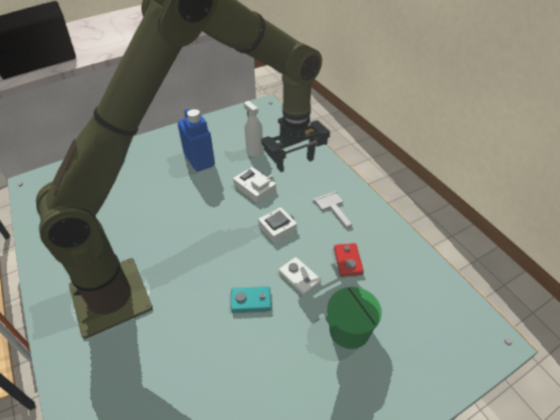

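The scene shows the square box at (280,230), the socket box at (344,261), the white keypad at (228,202), a red look-alike at (193,234) and, in the side view, a turquoise one at (251,299). Next is a look from the wrist camera.

```bash
python3 - <<'E'
from h import *
p=arm.camera_params('wrist');a=arm.camera('wrist');save('w1',a)
R=np.array(p['R']);print(-R.T@np.array(p['t']),R[2])
for q in('main_box','main_rocker','main_press','socket_box','socket_rocker','keypad','start_key'):
        for r in arm.silhouettes(q,'wrist')[:2]:
            ys,xs=np.nonzero(r['mask']);z={'main_box':36,'socket_box':36,'main_rocker':46,'socket_rocker':46,'keypad':22}.get(q,30)
            m=(xs.mean(),ys.mean())
            print(q,round(r['score'],2),np.round(r['extent']),np.round(m,1),np.round(onz(p,m,z)))
E
```

```text
[624.76217267  70.03539538 383.27407385] [ 0.00134017 -0.27623759 -0.96108844]
main_box 0.84 [219. 190. 102.  90.] [218.  189.3] [560.  -3.  36.]
main_rocker 0.66 [214. 194.  60.  47.] [214.6 194. ] [558.  -6.  46.]
main_press 0.71 [215. 192.  60.  49.] [214.8 193.8] [555.  -9.  30.]
socket_box 0.96 [244.  33. 118.  64.] [238.9  27.2] [588. 158.  36.]
keypad 0.88 [204. 334.  64.  84.] [202.2 347. ] [ 525. -221.   22.]
keypad 0.81 [316. 341.  73.  74.] [311.  358.8] [ 672. -240.   22.]
start_key 0.71 [308. 371.  23.  18.] [306.9 370.7] [ 666. -253.   30.]
```

View pics/w1.png

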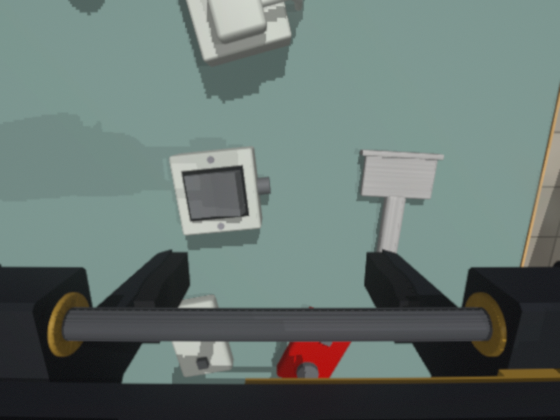

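The wrist view shows the square box at (215,192) with its gland on the right, so +x runs roughly along world +x with about 5° of yaw. The socket box is at the top edge and the keypads lie behind the fingers. I'll go above the main rocker's raised half while closing the fingers.

{"fn": "jog_arm", "kwargs": {"series": [[[0.004,0.04,-0.043,0,0,0,0],[0.004,0.08,-0.043,0,0,0,0],[0.004,0.12,-0.043,0,0,0,0],[0.004,0.14,-0.043,0,0,0,0],[0.004,0.14,-0.043,0,0,0,0]]]}}

```text
clock: 1.7
tool_pos: [579.9, -4.0, 96.0]
eef_rot: [[0.0, -0.006, 1.0], [-1.0, -0.0, 0.0], [0.0, -1.0, -0.006]]
ft_force: [-0.3, 0.4, 0.9]
finger_gap: 50.4
```

```bash
python3 - <<'E'
from h import *
p=arm.camera_params('wrist');a=arm.camera('wrist')
s=arm.sense();print(s['clock'],s['tool_pos'],s['ft_force'],s['finger_gap'])
for q in('main_box','main_rocker'):
        for r in arm.silhouettes(q,'wrist')[:1]:
            c=max(cv2.findContours(r['mask'].astype(np.uint8),0,2)[0],key=cv2.contourArea)
            bx=cv2.boxPoints(cv2.minAreaRect(c));print(q,r['score'],bx.round().tolist())
            print(np.round([onz(p,v,46 if q!='main_box' else 36)for v in bx]).tolist())
for X in([581,-4,50],[559,-6,44],[*s['tool_pos']]):cv2.circle(a,tuple(int(v) for v in proj(p,X)[0]),3,(255,0,0),-1)
save('w2',a)
arm.camera('scene')
pp=arm.camera_params('scene')
for q in('jug','spray','peg_tub'):
    for r in arm.silhouettes(q,'scene')[:1]:
        e=r['extent'];print(q,round(r['score'],2),np.round(e),onz(pp,(e[0],e[1]+e[3]/2-4),0).round())
E
```

```text
1.75 [581.37346505  -3.94393092  97.85450645] [-0.27727672  0.86825699  0.6663702 ] 46.34118224101749
main_box 0.78 [[166.0, 166.0], [323.0, 151.0], [335.0, 283.0], [178.0, 298.0]]
[[508.0, 38.0, 36.0], [608.0, 48.0, 36.0], [621.0, -45.0, 36.0], [508.0, -57.0, 36.0]]
main_rocker 0.57 [[192.0, 203.0], [285.0, 194.0], [292.0, 270.0], [199.0, 279.0]]
[[526.0, 16.0, 46.0], [585.0, 22.0, 46.0], [590.0, -30.0, 46.0], [527.0, -37.0, 46.0]]
jug 0.75 [451. 241.  74.  89.] [506. 492.   0.]
spray 0.6 [417. 296.  59.  66.] [678. 436.   0.]
peg_tub 0.76 [162. 176.  48.  48.] [ 581. -425.    0.]
```

View pics/w2.png

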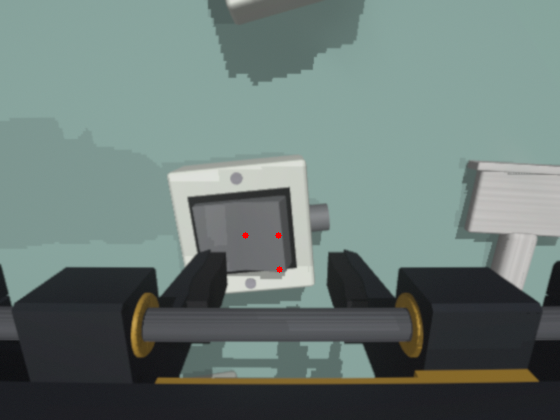

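The overlaid hinge and press points fall at (244,235) and (278,235), on the rocker's middle and its right (raised) half. Fingers close, then press.

{"fn": "jog_arm", "kwargs": {"series": [[[0,0.025,0,0,0,0,0],[0,0.03,0,0,0,0,0],[0,0.03,0,0,0,0,0],[0,0.03,0,0,0,0,0],[0,0.03,0,0,0,0,0]]]}}

```text
clock: 2.55
tool_pos: [582.6, -4.0, 69.6]
eef_rot: [[-0.0, 0.001, 1.0], [-1.0, 0.0, -0.0], [-0.0, -1.0, 0.001]]
ft_force: [-0.5, 0.7, 1.0]
finger_gap: 0.2
```

{"fn": "jog_arm", "kwargs": {"series": [[[0,0.008,0,0,0,0,0],[0,0.014,0,0,0,0,0],[0,0.02,0,0,0,0,0],[0,0.024,0,0,0,0,0],[0,0.025,0,0,0,0,0]]]}}

```text
clock: 3.05
tool_pos: [583.9, -3.7, 44.3]
eef_rot: [[-0.0, 0.004, 1.0], [-1.0, 0.0, -0.0], [-0.0, -1.0, 0.004]]
ft_force: [1.6, 0.4, 12.8]
finger_gap: 0.6
```

{"fn": "jog_arm", "kwargs": {"series": [[[0,0.002,0,0,0,0,0],[0,0.003,0,0,0,0,0],[0,0.003,0,0,0,0,0]]]}}

```text
clock: 3.35
tool_pos: [584.0, -3.7, 44.0]
eef_rot: [[-0.0, 0.005, 1.0], [-1.0, -0.0, -0.0], [0.0, -1.0, 0.005]]
ft_force: [-2.0, 1.0, 26.5]
finger_gap: 0.4
```

{"fn": "jog_arm", "kwargs": {"series": [[[0,-0.04,0,0,0,0,0],[0,-0.09,0,0,0,0,0],[-0.05,-0.13,0,0,0,0,0],[-0.1,-0.13,0,0,0,0,0],[-0.13,-0.13,0,0,0,0,0]]]}}

```text
clock: 3.85
tool_pos: [581.8, 128.3, 172.1]
eef_rot: [[-0.0, 0.001, 1.0], [-1.0, 0.001, -0.0], [-0.001, -1.0, 0.001]]
ft_force: [1.0, 0.2, -0.9]
finger_gap: 0.3
```

```bash
python3 - <<'E'
from h import *
p=arm.camera_params('wrist');a=arm.camera('wrist')
s=arm.sense();print(s['clock'],s['tool_pos'],s['ft_force'],s['finger_gap'])
for q in('socket_box','socket_rocker'):
        for r in arm.silhouettes(q,'wrist')[:2]:
            c=max(cv2.findContours(r['mask'].astype(np.uint8),0,2)[0],key=cv2.contourArea)
            bx=cv2.boxPoints(cv2.minAreaRect(c));print(q,r['score'],bx.round().tolist())
            print(np.round([onz(p,v,46 if q!='socket_box' else 36)for v in bx]).tolist())
save('w3',a)
E
```

```text
3.9 [580.56983682 139.12953717 171.74162554] [ 0.1492028   6.99328192 -0.0772723 ] 0.5329502268558396
socket_box 0.9 [[198.0, 48.0], [322.0, 16.0], [363.0, 171.0], [239.0, 204.0]]
[[519.0, 255.0, 36.0], [618.0, 278.0, 36.0], [658.0, 156.0, 36.0], [548.0, 126.0, 36.0]]
socket_box 0.62 [[228.0, 64.0], [287.0, 44.0], [296.0, 72.0], [237.0, 92.0]]
[[542.0, 243.0, 36.0], [590.0, 257.0, 36.0], [598.0, 237.0, 36.0], [549.0, 221.0, 36.0]]
socket_rocker 0.58 [[228.0, 62.0], [288.0, 45.0], [296.0, 75.0], [236.0, 92.0]]
[[544.0, 243.0, 46.0], [591.0, 255.0, 46.0], [597.0, 234.0, 46.0], [550.0, 221.0, 46.0]]
```

View pics/w3.png

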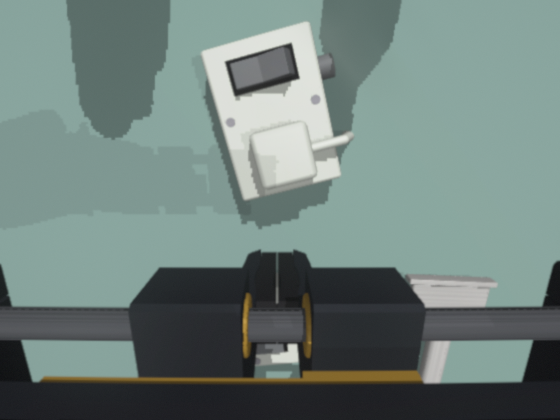

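The box is turned about 15°, with the rocker at (262,69) and the plug and its cable at (285,153). The raised end is on the right. The rocker centre is about (571,238). I'll go above it and take another look.

{"fn": "jog_arm", "kwargs": {"series": [[[-0.04,0,0.006,0,0,0,0],[-0.08,0.03,0.006,0,0,0,0],[-0.105,0.07,0.006,0,0,0,0],[-0.115,0.085,0.006,0,0,0,0],[-0.116,0.085,0.006,0,0,0,0]]]}}

```text
clock: 4.5
tool_pos: [585.6, 240.9, 82.9]
eef_rot: [[0.001, -0.006, 1.0], [-1.0, -0.003, 0.001], [0.003, -1.0, -0.006]]
ft_force: [-0.3, -0.4, 0.5]
finger_gap: 0.7
```

{"fn": "jog_arm", "kwargs": {"series": [[[0,0,0,0,0,0,0],[0,0,0,0,0,0,0]]]}}

```text
clock: 4.7
tool_pos: [589.7, 239.4, 87.4]
eef_rot: [[-0.003, 0.003, 1.0], [-1.0, -0.001, -0.003], [0.001, -1.0, 0.003]]
ft_force: [-0.0, -0.6, 0.6]
finger_gap: 0.2
```

```bash
python3 - <<'E'
from h import *
p=arm.camera_params('wrist');s=arm.sense();a=arm.camera('wrist')
print(s['clock'],s['tool_pos'],s['ft_force'],s['finger_gap'])
for q in('socket_rocker','socket_box'):
        for r in arm.silhouettes(q,'wrist')[:2]:
            c=max(cv2.findContours(r['mask'].astype(np.uint8),0,2)[0],key=cv2.contourArea)
            bx=cv2.boxPoints(cv2.minAreaRect(c));print(q,r['score'],bx.round().tolist())
            print(np.round([onz(p,v,46 if q!='socket_box' else 36)for v in bx]).tolist())
for X in([571,238,44],[586.5,242,50],[589.3,243,50]):cv2.circle(a,tuple(int(v) for v in proj(p,X)[0]),2,(255,0,0),-1)
save('w4',a)
E
```

```text
4.7 [589.68745836 239.38564552  87.38451152] [-0.02777617 -0.55754637  0.58463112] 0.1787652839144167
socket_rocker 0.62 [[204.0, 228.0], [280.0, 209.0], [289.0, 246.0], [213.0, 264.0]]
[[545.0, 246.0, 46.0], [592.0, 258.0, 46.0], [598.0, 235.0, 46.0], [549.0, 222.0, 46.0]]
socket_box 0.71 [[170.0, 170.0], [337.0, 170.0], [337.0, 266.0], [170.0, 266.0]]
[[524.0, 281.0, 36.0], [627.0, 280.0, 36.0], [630.0, 216.0, 36.0], [518.0, 216.0, 36.0]]
```

View pics/w4.png

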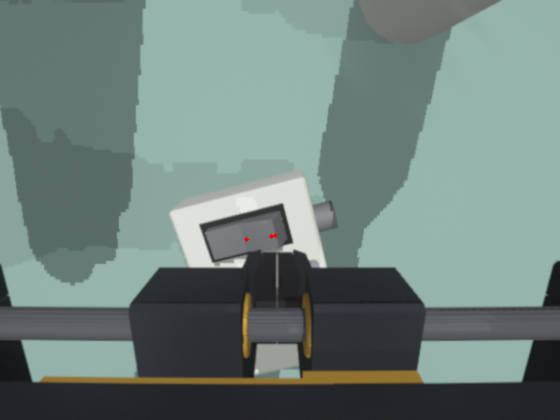

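The markers at (246,239) and (272,236) fall on the rocker's centre and its raised half, slightly low, so I'll shift 3 mm to the left and press.

{"fn": "jog_arm", "kwargs": {"series": [[[-0.003,0.015,0,0,0,0,0],[-0.003,0.028,0,0,0,0,0],[-0.003,0.034,0,0,0,0,0],[-0.003,0.039,0,0,0,0,0],[-0.003,0.042,0,0,0,0,0]]]}}

```text
clock: 5.35
tool_pos: [590.4, 245.8, 44.2]
eef_rot: [[-0.0, 0.005, 1.0], [-1.0, 0.002, -0.0], [-0.002, -1.0, 0.005]]
ft_force: [1.2, -0.5, 23.5]
finger_gap: 0.7
```

{"fn": "jog_arm", "kwargs": {"series": [[[0,0.002,0,0,0,0,0],[0,0.002,0,0,0,0,0],[0,0.003,0,0,0,0,0]]]}}

```text
clock: 5.65
tool_pos: [590.5, 245.8, 44.1]
eef_rot: [[-0.0, 0.005, 1.0], [-1.0, 0.002, -0.0], [-0.002, -1.0, 0.005]]
ft_force: [-1.3, -1.6, 27.9]
finger_gap: 0.3
```

{"fn": "jog_arm", "kwargs": {"series": [[[0,-0.04,0,0,0,0,0],[0,-0.09,0,0,0,0,0],[0.05,-0.13,-0.02,0,0,0,0],[0.1,-0.15,-0.04,0,0,0,0],[0.14,-0.15,-0.06,0,0,0,0]]]}}

```text
clock: 6.15
tool_pos: [535.3, 119.9, 189.9]
eef_rot: [[0.001, 0.003, 1.0], [-1.0, 0.001, 0.001], [-0.001, -1.0, 0.003]]
ft_force: [0.9, -1.1, -0.6]
finger_gap: 0.4
```

```bash
python3 - <<'E'
from h import *
a=arm.camera('wrist');save('w5a',a);print(arm.sense()['tool_pos'])
E
```

```text
[529.92121456 108.20246309 189.3095201 ]
```

{"fn": "jog_arm", "kwargs": {"series": [[[0.05,0,0,0,0,0,0],[0.1,0,0,0,0,0,0],[0.15,0,0,0,0,0,0],[0.19,0,0,0,0,0,0],[0.22,0,0,0,0,0,0]]]}}

```text
clock: 6.7
tool_pos: [533.6, -102.8, 187.4]
eef_rot: [[-0.003, -0.003, 1.0], [-1.0, -0.001, -0.003], [0.001, -1.0, -0.003]]
ft_force: [0.4, 0.9, -0.2]
finger_gap: 0.9
```

{"fn": "jog_arm", "kwargs": {"series": [[[0.04,0,0,0,0,0,0],[0.08,0,0,0,0,0,0],[0.1,0,0,0,0,0,0],[0.1,0,0,0,0,0,0],[0.1,0,0,0,0,0,0]]]}}

```text
clock: 7.2
tool_pos: [534.6, -198.5, 187.5]
eef_rot: [[-0.0, -0.002, 1.0], [-1.0, 0.002, -0.0], [-0.002, -1.0, -0.002]]
ft_force: [-0.1, 0.8, 0.2]
finger_gap: 0.6
```

```bash
python3 - <<'E'
from h import *
p=arm.camera_params('wrist');s=arm.sense();a=arm.camera('wrist')
print(s['clock'],s['tool_pos'],s['ft_force'],s['finger_gap'])
for q in('keypad','start_key','cancel_key'):
        for r in arm.silhouettes(q,'wrist')[:3]:
            c=max(cv2.findContours(r['mask'].astype(np.uint8),0,2)[0],key=cv2.contourArea)
            bx=cv2.boxPoints(cv2.minAreaRect(c));print(q,r['score'],bx.round().tolist(),onz(p,bx.mean(0),22 if q=='keypad' else 30).round(1))
b=cv2.imread('pics/w5a.png')[:,:,::-1]
save('w5',np.hstack([cv2.resize(b,(400,300)),cv2.resize(a,(400,300))]))
E
```

```text
7.2 [ 534.61706576 -198.45441418  187.52183758] [-0.07358498  0.75118121  0.17823289] 0.572421323023977
keypad 0.96 [[37.0, 213.0], [65.0, 150.0], [174.0, 198.0], [146.0, 261.0]] [ 361.7 -209.7   22. ]
keypad 0.61 [[213.0, 159.0], [284.0, 144.0], [305.0, 249.0], [234.0, 263.0]] [ 517. -208.   22.]
keypad 0.6 [[355.0, 257.0], [410.0, 158.0], [473.0, 193.0], [418.0, 292.0]] [ 675. -230.   22.]
start_key 0.95 [[57.0, 185.0], [90.0, 185.0], [90.0, 213.0], [57.0, 213.0]] [ 335.7 -201.    30. ]
start_key 0.79 [[385.0, 252.0], [404.0, 233.0], [424.0, 253.0], [405.0, 272.0]] [ 664.8 -257.3   30. ]
start_key 0.68 [[233.0, 182.0], [254.0, 162.0], [274.0, 182.0], [254.0, 203.0]] [ 512.3 -184.4   30. ]
cancel_key 0.62 [[423.0, 205.0], [430.0, 191.0], [446.0, 199.0], [439.0, 212.0]] [ 688.5 -203.6   30. ]
cancel_key 0.54 [[259.0, 233.0], [272.0, 230.0], [275.0, 244.0], [261.0, 247.0]] [ 524.5 -241.8   30. ]
cancel_key 0.48 [[120.0, 227.0], [126.0, 213.0], [141.0, 220.0], [134.0, 234.0]] [ 388.6 -226.2   30. ]
```

View pics/w5.png

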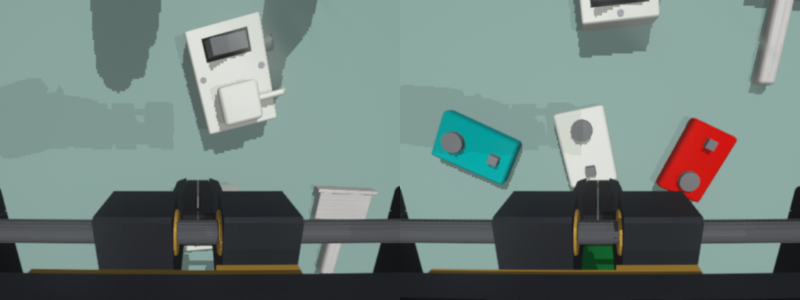

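Left half: the socket rocker seen after the press. Right half: the white keypad lies between the turquoise and red ones, round key at (582,131) and square key at (591,171). The computed keys are 59 mm apart against 60 expected, so I'll go to (512,-185).

{"fn": "jog_arm", "kwargs": {"series": [[[-0.0135,0.04,-0.022,0,0,0,0],[-0.0135,0.08,-0.022,0,0,0,0],[-0.0135,0.12,-0.022,0,0,0,0],[-0.0135,0.13,-0.022,0,0,0,0],[-0.0135,0.13,-0.022,0,0,0,0]]]}}

```text
clock: 7.9
tool_pos: [512.7, -184.8, 57.3]
eef_rot: [[0.001, -0.003, 1.0], [-1.0, 0.001, 0.001], [-0.001, -1.0, -0.003]]
ft_force: [0.0, 0.7, 1.3]
finger_gap: 0.5
```

{"fn": "jog_arm", "kwargs": {"series": [[[0,0,0,0,0,0,0],[0,0,0,0,0,0,0]]]}}

```text
clock: 8.1
tool_pos: [514.7, -186.2, 60.0]
eef_rot: [[0.0, 0.003, 1.0], [-1.0, -0.001, 0.0], [0.001, -1.0, 0.003]]
ft_force: [-0.1, -0.2, 0.4]
finger_gap: 0.3
```

```bash
python3 - <<'E'
from h import *
P=[];
p=arm.camera_params('wrist');s=arm.sense();a=arm.camera('wrist');P.append(s['tool_pos'])
for q in('start_key','cancel_key'):
        for r in arm.silhouettes(q,'wrist')[:3]:
            e=r['extent'];print(q,round(r['score'],2),np.round(e),onz(p,e[:2],30).round(1))
        P.append(arm.sense()['tool_pos'])
print(np.round(P,1).tolist())
side=arm.camera('side')[200:330,220:400];scene=arm.camera('scene')[190:290,200:380]
save('w6',np.hstack([cv2.resize(a,(400,300)),cv2.resize(scene,(400,300),interpolation=2)]))
E
```

```text
start_key 0.79 [503. 354.  52.  27.] [ 665.1 -264.4   30. ]
start_key 0.66 [  6. 264.  11.  35.] [ 351.9 -198.4   30. ]
cancel_key 0.68 [548. 267.  16.  16.] [ 680.2 -200.8   30. ]
cancel_key 0.64 [ 79. 299.  32.  18.] [ 392.5 -221.6   30. ]
[[514.7, -186.2, 60.0], [514.3, -186.3, 59.8], [514.1, -186.3, 59.5]]
```

View pics/w6.png

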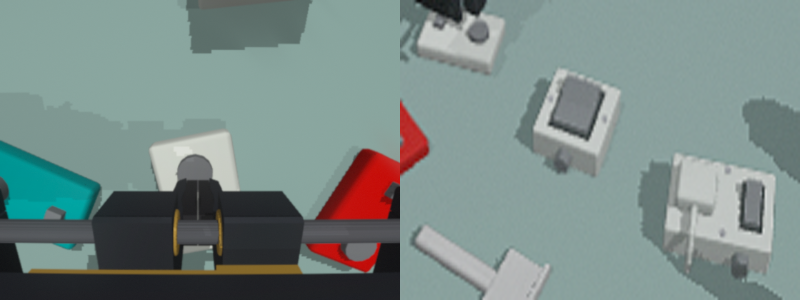

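The fingers stand over the round key: tip at (198,185), key at (195,168) in the left half. In the scene crop both rockers slope down towards the gland side. Now press the key and hold it.

{"fn": "jog_arm", "kwargs": {"series": [[[-0.001,0.015,-0.002,0,0,0,0],[-0.001,0.025,-0.002,0,0,0,0],[-0.001,0.03,-0.002,0,0,0,0],[-0.001,0.034,-0.002,0,0,0,0],[-0.001,0.037,-0.002,0,0,0,0]]]}}

```text
clock: 8.85
tool_pos: [510.8, -184.9, 24.6]
eef_rot: [[0.0, -0.0, 1.0], [-1.0, -0.001, 0.0], [0.001, -1.0, -0.0]]
ft_force: [-11.2, 4.9, 63.4]
finger_gap: 0.4
```

{"fn": "jog_arm", "kwargs": {"series": [[[0,0,0,0,0,0,0],[0,0,0,0,0,0,0],[0,0,0,0,0,0,0]]]}}

```text
clock: 9.15
tool_pos: [510.8, -184.9, 25.0]
eef_rot: [[0.0, 0.0, 1.0], [-1.0, -0.001, 0.0], [0.001, -1.0, 0.0]]
ft_force: [-6.7, 2.9, 37.4]
finger_gap: 0.8
```

The key bottomed at z = 25, with more force than needed, so I'll ease off slightly and hold.

{"fn": "jog_arm", "kwargs": {"series": [[[0,-0.001,0,0,0,0,0],[0,-0.001,0,0,0,0,0],[0,-0.001,0,0,0,0,0],[0,-0.001,0,0,0,0,0],[0,-0.001,0,0,0,0,0]]]}}

```text
clock: 9.65
tool_pos: [510.9, -184.9, 25.1]
eef_rot: [[0.0, 0.0, 1.0], [-1.0, -0.001, 0.0], [0.001, -1.0, 0.0]]
ft_force: [-5.7, 2.3, 29.9]
finger_gap: 0.2
```

{"fn": "jog_arm", "kwargs": {"series": [[[0,0,0,0,0,0,0],[0,0,0,0,0,0,0],[0,0,0,0,0,0,0],[0,0,0,0,0,0,0],[0,0,0,0,0,0,0]]]}}

```text
clock: 10.15
tool_pos: [510.8, -184.9, 25.1]
eef_rot: [[0.0, 0.0, 1.0], [-1.0, -0.001, 0.0], [0.001, -1.0, 0.0]]
ft_force: [-6.3, 1.9, 29.6]
finger_gap: -0.0
```

{"fn": "jog_arm", "kwargs": {"series": [[[0,0,0,0,0,0,0],[0,0,0,0,0,0,0],[0,0,0,0,0,0,0],[0,0,0,0,0,0,0],[0,0,0,0,0,0,0]]]}}

```text
clock: 10.65
tool_pos: [510.9, -184.8, 25.1]
eef_rot: [[0.0, 0.0, 1.0], [-1.0, -0.001, 0.0], [0.001, -1.0, 0.0]]
ft_force: [-6.2, 4.4, 29.0]
finger_gap: 0.4
```

{"fn": "jog_arm", "kwargs": {"series": [[[0,0,0,0,0,0,0],[0,0,0,0,0,0,0],[0,0,0,0,0,0,0]]]}}

```text
clock: 10.95
tool_pos: [510.9, -184.9, 25.1]
eef_rot: [[0.0, 0.0, 1.0], [-1.0, -0.001, 0.0], [0.001, -1.0, 0.0]]
ft_force: [-4.8, 2.4, 29.0]
finger_gap: 0.9
```

The key was held for over 2 s. Release straight up, move clear, and check.

{"fn": "jog_arm", "kwargs": {"series": [[[0,-0.01,0,0,0,0,0],[0,-0.04,0,0,0,0,0],[0,-0.09,0,0,0,0,0],[0,-0.14,0,0,0,0,0],[0,-0.16,0,0,0,0,0]]]}}

```text
clock: 11.45
tool_pos: [513.4, -185.5, 186.7]
eef_rot: [[-0.0, 0.007, 1.0], [-1.0, -0.002, -0.0], [0.002, -1.0, 0.007]]
ft_force: [0.2, 0.1, -1.5]
finger_gap: 0.7
```

{"fn": "jog_arm", "kwargs": {"series": [[[-0.015,-0.03,0.02,0,0,0,0],[-0.015,-0.03,0.02,0,0,0,0],[-0.015,-0.03,0.02,0,0,0,0],[-0.015,-0.03,0.02,0,0,0,0],[-0.015,-0.03,0.02,0,0,0,0]]]}}

```text
clock: 11.95
tool_pos: [529.7, -170.5, 210.8]
eef_rot: [[-0.001, -0.003, 1.0], [-1.0, 0.0, -0.001], [-0.0, -1.0, -0.003]]
ft_force: [-0.2, -0.5, -0.8]
finger_gap: 0.8
```

```bash
python3 - <<'E'
from h import *
p=arm.camera_params('wrist');s=arm.sense();a=arm.camera('wrist');print(s['clock'],s['tool_pos'],s['ft_force'])
for q in('start_key','cancel_key','keypad'):
        for r in arm.silhouettes(q,'wrist')[:3]:
            e=r['extent'];print(q,round(r['score'],2),np.round(e),onz(p,e[:2],22 if q=='keypad' else 30).round(1))
scene=arm.camera('scene')[175:310,190:380]
save('w7',np.hstack([cv2.resize(a,(400,300)),cv2.resize(scene,(400,300),interpolation=2)]))
E
```

```text
11.95 [ 529.71513334 -170.5322764   210.83412832] [-0.16463037 -0.49115247 -0.76644133]
start_key 0.82 [ 96. 219.  28.  30.] [ 335.4 -200.5   30. ]
start_key 0.7 [262. 203.  22.  29.] [ 514.3 -183.2   30. ]
start_key 0.68 [400. 266.  29.  25.] [ 666.2 -255.5   30. ]
cancel_key 0.68 [424. 222.  18.  13.] [ 686.5 -204.2   30. ]
cancel_key 0.53 [149. 242.  17.  18.] [ 389.6 -226.7   30. ]
cancel_key 0.45 [272. 250.  11.   7.] [ 524.6 -236.5   30. ]
keypad 0.86 [410. 239. 103. 104.] [ 677.3 -227.    22. ]
keypad 0.73 [263. 216.  82.  96.] [ 514.6 -199.7   22. ]
keypad 0.68 [124. 222. 115.  93.] [ 361.1 -207.1   22. ]
```

View pics/w7.png

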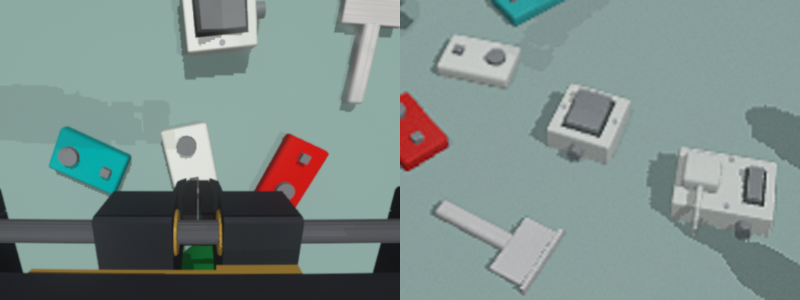

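The keypad is in place with its round key at (187,146), and both rockers are over. Nothing touches the robot, so I'll hand it in.

```bash
python3 -c "
from station import arm
print(arm.job_done())"
```

```text
the job is handed in; nothing more can be done
None
```

I pressed the three controls in the order asked and handed the job in at about 12 s; no verdict is reported.

- **Rockers:** I pressed the wide one, then the narrow one. Both stopped at z ≈ 44 mm with about 27 N on the tool, which is the height of the fully-over stop. The last picture agrees with that.
- **Round key:** I pressed the white keypad's key in to z ≈ 25 mm, which is fully in. I held it about 2.1 s and let it go straight up. The force reached about 63 N for a moment as the key bottomed and about 29 N while holding. That is more than the key needs but under the 120 N wrist limit.
- **Last checks:** The round key measured within about 2 mm of where it was before the press. The last pictures show the white keypad and scraper where they were. I did not measure the jug, spray bottle and tub again, but the gripper never worked near them. The joint values cannot be read directly, so that the keys are out again rests on the pictures alone.

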